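# Dial the strongbox code and slide it open

## Task

The grey strongbox on the bench opens on the code 4-7-2, read from left to right at the white marks on top of its three number wheels. Roll each wheel to its digit with a fingertip, then slide the lid fully open to the left by its black knob and let go. Press lightly and force nothing: keep the push on the wheels, the lid and the box under 35 N, and leave the tape measure, the roll of tape and the torch beside it where they are.

Things in the scene. Friction and masses are not known exactly. Their poses are not given: they have to be found in the camera images.
- strongbox: grey steel box fixed to the bench, 160 mm deep (x), 200 wide (y), cover at z = 94 mm; origin under its centre, 0 to 6 mm above the bench (screw feet), +x its back, +y its left. Front half: three number wheels in a row, axles at x = -40 mm. Back half: a store under a sliding lid. A toothed bar on the lid runs through the wheels and stops it after 3 mm unless all show the code.
- left_wheel (a joint): angle of the left wheel about its axle (the box's y axis), rad. Its top shows the digit value / 0.6283: 0 shows 0, 0.628 shows 1, ... 5.655 shows 9, 6.283 shows 0 again; endless both ways. Grows as the wheel's top is rolled away (box +x), falls as it is rolled toward the front (box -x). Centre at box y = +40 mm.
- middle_wheel (a joint): angle of the middle wheel about its axle (the box's y axis), rad. Its top shows the digit value / 0.6283: 0 shows 0, 0.628 shows 1, ... 5.655 shows 9, 6.283 shows 0 again; endless both ways. Grows as the wheel's top is rolled away (box +x), falls as it is rolled toward the front (box -x). Centre at box y = 0.
- right_wheel (a joint): angle of the right wheel about its axle (the box's y axis), rad. Its top shows the digit value / 0.6283: 0 shows 0, 0.628 shows 1, ... 5.655 shows 9, 6.283 shows 0 again; endless both ways. Grows as the wheel's top is rolled away (box +x), falls as it is rolled toward the front (box -x). Centre at box y = -40 mm.
- left_mark (a point): fixed point over the left axle, level with the cover, between two white marks: the digit above it is the set one. Aluminium wheel, 44 mm across, 16 wide, smooth rim; its axle is worn, so its top stands 8 to 16 mm above this point, each wheel differently: feel for it. Clicks into each digit; 2 to 3 N along the rim takes it over, so press 6 to 12 N while dragging; it can hang between digits.
- middle_mark (a point): fixed point at the top of the middle wheel, between two white marks; all as for the left wheel
- right_mark (a point): fixed point at the top of the right wheel, between two white marks; all as for the left wheel
- lid (a joint): travel of the sliding lid (m): 0 shut, grows as it slides to the left along the box's +y, 0.090 fully open at its stop; about 2 N of friction, no spring, stays where it is left
- lid_knob (a point): centre of the round black knob on the lid, moving with it: 23 mm across, from 98 to 119 mm above the box's underside, on a stem over the lid's plate (90 mm). Shut, it stands at the box's x = +41, y = -51 mm. It can be pushed from its right or pinched.
- tape_measure: yellow and black tape measure, 36x88x69 mm, loose, left of the box; origin under its centre
- tape_black: roll of black tape, 66 mm across, 19 mm high, loose, in front of the box; origin under its centre
- torch: white and black torch, 30x160x31 mm, loose, right of the box; origin under its centre

How it is judged:
By the outcome, as a careful person would: the job done as asked, in the order asked, and still so for the second after the job is handed in, with the robot touching nothing.
It also fails if it takes over 72 s, if anything falls off the work surface, if the arm or the gripper's body presses on something with over 40 N, if the wrist force passes 120 N, or if a joint passes its speed limit or range.

## Robot

A 6-joint arm with a two-finger parallel gripper is mounted at the origin on a cart in front of the work surface, level with it; the furniture and walls round the work are solid. World frame = base frame: x ahead of the robot, y to its left, z up, the work surface at z = 0. Lengths are in m, angles in rad, forces in N, time in s.
With the tool pointing down it reaches from about 0.35 to 0.775 m from the base axis. Payload 5.5 kg.
Tool frame: the origin (TCP) lies midway between the tips of the shut fingers; the grasp point (between the pads) lies 19 mm behind it; z points along the fingers, y is the line along which they close (so a half turn about z gives the same grasp; the last joint's range is limited). The gripper opens to 85 mm and grips with 20 to 120 N. Pads are 22 mm wide; open, the fingers measure 114 mm over their backs; the gripper's body (76 mm by 85 mm) begins 54 mm behind the grasp point. The pads swing forward as they close: fully open they stand 13 mm farther back than shut.
Start: joints at [1.208, 0.313, 0.046, 1.304, 0, 1.431], TCP at [0.127, 0.561, 0.231] pointing down, gripper open.
Joint ranges: [-2.76, 2.76], [-0.86, 1.69], [-1.03, 1.26], [-2.2, 2.34], [-1.47, 1.5], [-3.14, 3.14]. Speed limits (rad/s): [2.57, 2.57, 3.14, 3.14, 3.14, 3.14].

## Interface

Orientations are given as a unit quaternion [w, x, y, z].
In Python, from workcell import env gives the robot as it stands.
- The arm moves only by the tool move_arm, never from a script. Its argument "targets" is a list of rows, each a list of 3 entries, a list of its own where there are three numbers: the shift along the tool's x, y, z in mm, then the turn, a rotation vector about the tool's x, y, z in units of 10 degrees (1.0 is 10 degrees), then the closure, from -1 (fully open) to 1 (shut). In form: [[[dx, dy, dz], [ax, ay, az], gripper], ...]. A call has 1 to 5 rows; each row is the pose to reach, as a shift and turn from the pose commanded when the call began, along the tool's axes at that moment; what a row does not reach only later rows make up. A row lasts 1/8 s, in which the tool goes at most 62.5 mm and 10.7 degrees, less where a joint would pass 70% of its speed; a pose out of reach is approached as far as the arm can. A call with a gripper value outside its range is refused whole. The fingers move at their own pace and stop on an object; "squeeze" is the grip in N (left out, the last holds). Time passes only in rows, so rows that repeat a pose let the fingers close. It gives the time, the measured TCP pose, the force, the opening and the grip force at its end, in the units of the state.
- env.get_state(): the state, without advancing time (a new reading comes with each control period).
- env.read_camera(name): name is "scene" or "top"; returns a dict with "pixels" (384x512x3 uint8, red, green, blue), "fovy" (degrees; the focal length in pixels is half the picture's height over the tangent of half this angle, whatever the lens; pixels are square), "cx", "cy" (the principal point, pixels), "dist_coeffs" ([k1, k2, p1, p2, k3] as OpenCV has them; the pictures are not rectified), "extrinsics" (4x4, takes a point from world to camera coordinates). Camera axes: x right, y up, looking along -z (the intrinsics and any distortion apply to the point x, -y, -z); pixel columns grow to the right and rows downward; lengths in m; the calibration is good to about 2 mm. A picture is of the moment at which its call begins. There is no depth.
- env.hand_in(): hands the job in; it is judged then, once.
Trained networks look in a picture, given as the dict that the camera call returned (one of the last four; its "shot" number tells which), for a name from the list of things; names that differ only in an ending like _2 or _b are one class to them, and where a whole thing is asked for, a point or a joint stands for the part that bears it (a point fixed in the world has none). Each returns a list of dicts, best first, with "confidence" (0 to 1); they miss things now and then, are a little off and sometimes report something else, mostly with a low value. They report only what shows in the picture. A call takes as long as a camera call.
- env.spot_in(thing, picture): "centre" ([x, y, z] in m, in world coordinates, good to about 4 mm: the middle of the surface that is visible of it).
- env.regions_of(thing, picture): "mask" (384x512 bool, what is visible of it).
- env.landmark_of(thing, picture): "centre" ([x, y, z] in m, in world coordinates, good to about 4 mm: a listed point, or the origin of a listed thing).
The state is a dict: "clock": time; "joint_pos": joint angles; "qvel": joint speeds; "tau": joint torques, N m; "tcp_pos": TCP position; "orientation": TCP orientation; "wrist_force": force on the tool from outside, world axes, zero at the start; "ft_torque": the same for the moment, N m; "finger_gap": finger opening in m; "grip_force": force on a finger pad.
Only numpy, scipy, OpenCV 4.12 (cv2) and the standard library are available. Lean on these libraries where they do the work, as an engineer would, in place of code of your own. Each camera call takes 0.05 s, during which the arm holds its last target. There are 200 camera calls.

## Working session

There is one attempt and no reset: what is moved stays moved. The work goes in short steps, Python scripts to look and compute and a tool call to move; the robot and the scene stay as the last step left them, time stands still between calls to the robot, and variables do not carry over. Pictures are saved under pics/ and viewed, at most 10 in all, crops included, and the job is handed in when it is done.

Besides the shell and the picture viewer there is one more tool, called after ">>>" as name(argument=value, ...), one argument or row to a line, values as JSON. move_arm: Moves the arm, as the interface text tells. Its arguments: {"type":"object","properties":{"targets":{"type":"array","items":{"type":"array"}},"squeeze":{"type":"number"}},"required":["targets"]}

```bash
mkdir -p pics; ls
cat > h.py <<'E'
from workcell import env
import numpy as np, cv2
def K(p):
    H=p["pixels"].shape[0]; f=H/2/np.tan(np.radians(p["fovy"])/2)
    return np.array([[f,0,p["cx"]],[0,f,p["cy"]],[0,0,1]])
def proj(p,P):
    E=np.array(p["extrinsics"]); c=(E[:3,:3]@np.atleast_2d(P).T).T+E[:3,3]
    c=c*[1,-1,-1]
    return cv2.projectPoints(c,np.zeros(3),np.zeros(3),K(p),np.array(p["dist_coeffs"],float))[0][:,0]
def at_z(p,uv,z):
    n=cv2.undistortPoints(np.array([[uv]],float),K(p),np.array(p["dist_coeffs"],float))[0,0]
    E=np.array(p["extrinsics"]); R=E[:3,:3]; o=-R.T@E[:3,3]; d=R.T@np.array([n[0],-n[1],-1])
    return o+d*(z-o[2])/d[2]
def save(p,name,crop=None,s=1):
    im=p["pixels"][:,:,::-1]
    if crop: a,b,c,d=crop; im=im[b:d,a:c]
    cv2.imwrite("pics/"+name,cv2.resize(im,None,fx=s,fy=s,interpolation=cv2.INTER_CUBIC))
E
python3 - <<'E'
from h import *
print(env.get_state())
ps={n:env.read_camera(n) for n in("scene","top")}
for n,p in ps.items():
    save(p,n+"0.png",s=1.5)
    for t in ["strongbox","left_mark","middle_mark","right_mark","lid_knob","tape_measure","tape_black","torch"]:
        try:
            r=env.landmark_of(t,p); print(n,t,[(np.round(x["centre"],4),round(x["confidence"],2)) for x in r[:2]])
        except Exception as e: print(n,t,e)
E
```

```text
pics
{'clock': 0.0, 'joint_pos': array([ 1.20839661e+00,  3.13987945e-01,  4.49729842e-02,  1.30358846e+00,
       -3.70278940e-05,  1.43118271e+00]), 'qvel': array([ 3.25146565e-04, -3.50795890e-06,  7.52357839e-04, -7.11528713e-04,
        4.54316202e-04, -6.09387330e-04]), 'tau': array([-1.79317252e-03, -4.80634546e+01,  2.98529845e+01,  1.96519081e-02,
       -2.85167598e-04,  1.52645401e-05]), 'tcp_pos': array([0.12689017, 0.56030092, 0.2304135 ]), 'orientation': array([-2.06488997e-04,  1.11162759e-01,  9.93801803e-01, -8.79832771e-04]), 'wrist_force': array([-0.41743477,  1.32648316, -0.0120989 ]), 'ft_torque': array([ 0.02431729,  0.06520376, -0.05315935]), 'grip_force': 0.0, 'finger_gap': 0.0854145362574862}
scene strongbox [(array([ 0.5723, -0.0192,  0.0036]), 0.84), (array([ 0.5304, -0.0587,  0.098 ]), 0.49)]
scene left_mark [(array([0.5332, 0.0197, 0.0978]), 0.89)]
scene middle_mark [(array([ 0.5287, -0.016 ,  0.0964]), 0.92), (array([0.5362, 0.0199, 0.0945]), 0.59)]
scene right_mark [(array([ 0.5303, -0.0566,  0.0961]), 0.83)]
scene lid_knob [(array([ 0.6101, -0.0737,  0.1183]), 0.74)]
scene tape_measure [(array([ 6.006e-01,  2.822e-01, -2.000e-04]), 0.67)]
scene tape_black [(array([ 4.128e-01,  1.402e-01, -4.000e-04]), 0.58)]
scene torch [(array([ 0.559 , -0.2351, -0.    ]), 0.69)]
top strongbox [(array([ 0.5752, -0.0171,  0.0034]), 0.56)]
top left_mark [(array([0.5328, 0.0214, 0.1034]), 0.9)]
top middle_mark []
top right_mark [(array([ 0.5291, -0.0549,  0.0934]), 0.68)]
top lid_knob [(array([ 0.6089, -0.0721,  0.1119]), 0.57), (array([ 0.575 , -0.0189,  0.0055]), 0.49)]
top tape_measure []
top tape_black [(array([ 4.128e-01,  1.424e-01, -1.000e-04]), 0.55), (array([ 0.6012,  0.2847, -0.0018]), 0.52)]
top torch [(array([ 5.610e-01, -2.338e-01,  4.000e-04]), 0.7)]
```

View pics/scene0.png

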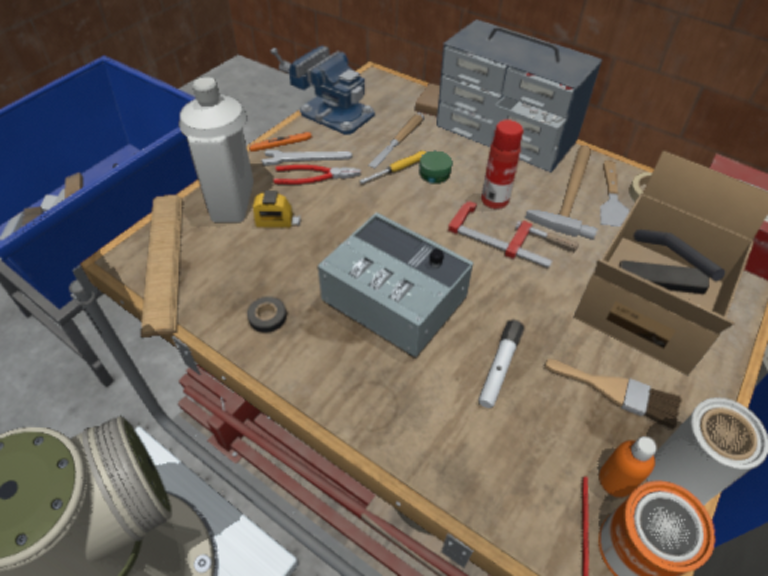

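View pics/top0.png

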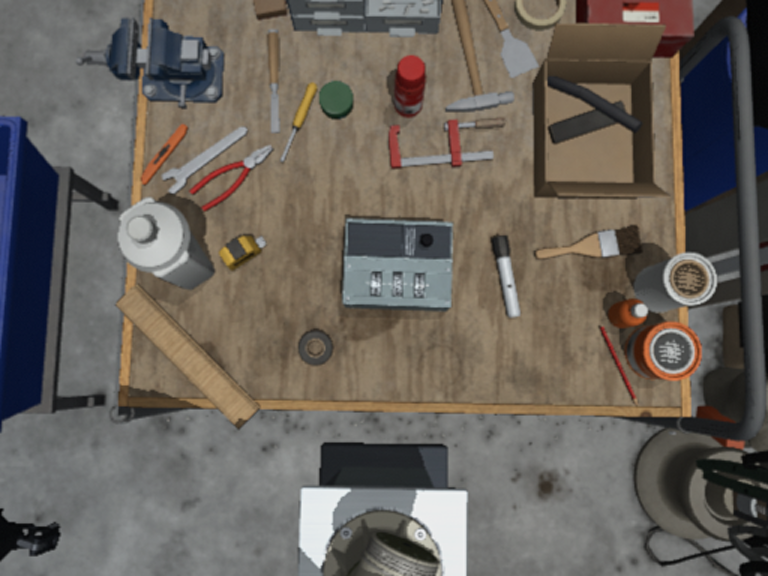

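The two pictures show the box nearly aligned with the base axes: at (395,285) in the scene picture and (398,262) in the top one. The wheels are at about (380,278) and (398,285), and the knob is at the lid's right. I'll zoom in on the digits and fit the box pose from its edges.

```bash
cat >> h.py <<'E'
def boxT(x,y,yaw,z0):
    c,s=np.cos(yaw),np.sin(yaw)
    return lambda P:(np.atleast_2d(P)@np.array([[c,s,0],[-s,c,0],[0,0,1]]))+[x,y,z0]
E
python3 - <<'E'
from h import *
from scipy.optimize import least_squares
ps=[env.read_camera(n) for n in("scene","top")]
a=cv2.resize(ps[0]["pixels"][160:210,225:285,::-1],None,fx=9,fy=9,interpolation=cv2.INTER_CUBIC)
b=cv2.resize(ps[1]["pixels"][175:205,240:290,::-1],None,fx=10,fy=10,interpolation=cv2.INTER_CUBIC)
b=cv2.copyMakeBorder(b,0,a.shape[0]-b.shape[0],0,0,cv2.BORDER_CONSTANT)[:,100:350]
cv2.imwrite("pics/z1.png",np.hstack([a,b]))
# network samples -> pose fit
obs=[]
L={"strongbox":(0,0,0),"left_mark":(-.04,.04,.094),"middle_mark":(-.04,0,.094),"right_mark":(-.04,-.04,.094),"lid_knob":(.041,-.051,.1085)}
for p in ps:
    for t,l in L.items():
        for r in env.landmark_of(t,p)[:1]: obs.append((l,r["centre"],r["confidence"]))
l=np.array([o[0] for o in obs]);c=np.array([o[1] for o in obs])
s=least_squares(lambda v:(boxT(*v)(l)-c).ravel(),[.57,-.02,0,.003],loss="soft_l1",f_scale=.004)
print(s.x); print(np.round((boxT(*s.x)(l)-c)*1000,1))
# mask-corner check
for n,p in zip("st",ps):
    m=env.regions_of("strongbox",p)[0]["mask"]
    q=proj(p,boxT(*s.x)([[x,y,z] for x in(-.08,.08) for y in (-.1,.1) for z in(0,.094)]))
    h=np.zeros(m.shape,np.uint8); cv2.fillConvexPoly(h,cv2.convexHull(q.astype(np.float32)).round().astype(int),1)
    print(n,m.sum(),h.sum(),(m&(h>0)).sum()); 
    im=p["pixels"][:,:,::-1].copy()
    cs,_=cv2.findContours(m.astype(np.uint8),0,2); 
    def f(v):
        q=proj(p,boxT(*v)([[x,y,z] for x in(-.08,.08) for y in (-.1,.1) for z in(0,.094)])).astype(np.float32)
        return cv2.convexHull(q)
    p["hull"]=f; p["mc"]=max(cs,key=len)[:,0].astype(float)
def res(v):
    o=[]
    for p in ps:
        h=p["hull"](v); d=np.array([cv2.pointPolygonTest(h,tuple(u),True) for u in p["mc"]])
        o.append(d-0.3)
    return np.concatenate(o)
s2=least_squares(res,s.x,loss="soft_l1",f_scale=.5,diff_step=1e-3,x_scale=[.01,.01,.05,.003]); print(s2.x,np.abs(s2.fun).mean())
E
```

```text
[ 0.57258494 -0.01817869 -0.05960774  0.00287358]
[[ 8.000e-01 -4.200e+00 -6.000e-01]
 [-3.730e+01  3.700e+01  9.520e+01]
 [ 2.100e+00 -5.100e+00 -2.000e-01]
 [-1.300e+00  3.000e-01 -1.400e+00]
 [ 8.600e+00 -3.551e+02  1.112e+02]
 [-3.500e+00  7.000e-01 -0.000e+00]
 [-8.000e-01  1.000e+00 -5.200e+00]
 [-7.000e-01  5.600e+00 -7.000e+00]
 [ 9.000e-01  2.600e+00  4.000e+00]
 [ 2.800e+00 -1.400e+00 -2.200e+00]]
s 6030 6291 5964
t 4218 4434 4165
[ 0.51115354 -0.00757211 -0.51005939  0.23451598] 2.4021627067810423
```

View pics/z1.png

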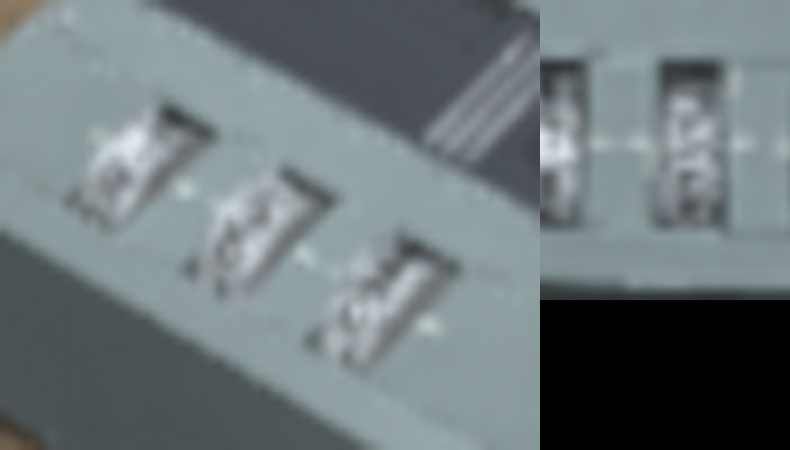

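```bash
cat > fit.py <<'E'
from h import *
from scipy.optimize import minimize
ps=[env.read_camera(n) for n in("scene","top")]
C=[[x,y,z] for x in(-.08,.08) for y in (-.1,.1) for z in(0,.094)]
def render(p,v,S=4):
    q=proj(p,boxT(*v)(C)).astype(np.float32)
    h=np.zeros((384*S,512*S),np.uint8); cv2.fillConvexPoly(h,np.round((cv2.convexHull(q)+.5)*S*16-8).astype(int),1,shift=4)
    return cv2.resize(h.astype(np.float32),(512,384),interpolation=cv2.INTER_AREA)
ms=[env.regions_of("strongbox",p)[0]["mask"].astype(np.uint8) for p in ps]
ms=[cv2.morphologyEx(m,cv2.MORPH_CLOSE,np.ones((9,9))).astype(np.float32) for m in ms]
def cost(v,i=(0,1)):
    return sum(np.abs(render(ps[k],v)-ms[k]).sum() for k in i)+ 1e5*max(0,-v[3],v[3]-.006)
x0=np.array([.5726,-.018,-.05,.003])
for i in [(0,1),(0,),(1,)]:
    r=minimize(cost,x0,args=(i,),method="Nelder-Mead",options=dict(initial_simplex=x0+np.vstack([np.zeros(4),np.diag([.006,.006,.04,.002])]),xatol=1e-4,fatol=.5))
    print(i,np.round(r.x,4),r.fun)
    if i==(0,1): V=r.x
for n,p in zip(("scene","top"),ps):
    print(n,np.round(proj(p,boxT(*V)([[-.04,40e-3,.094],[-.04,0,.094],[-.04,-.04,.094],[.041,-.051,.119]])),1).tolist())
# unroll wheels: columns = 3 wheels, per camera; rectified view of rim, angle -60..60deg from top, tops assumed 12 mm up
tiles=[]
for p in ps:
    row=[]
    im=p["pixels"][:,:,::-1]
    for y in(.04,0,-.04):
        a=np.radians(np.linspace(70,-70,240)); w=np.linspace(.012,-.012,120)
        A,W=np.meshgrid(a,w,indexing="ij")
        P=np.stack([-.04+.022*np.sin(A),y+W,.094+.012-.022+.022*np.cos(A)],-1).reshape(-1,3)
        q=proj(p,boxT(*V)(P)).reshape(240,120,2).astype(np.float32)
        t=cv2.remap(im,q[...,0],q[...,1],cv2.INTER_CUBIC); t[118:122,:6]=(0,0,255); t[118:122,-6:]=(0,0,255); row.append(cv2.copyMakeBorder(t,4,4,4,4,0))
    tiles.append(np.hstack(row))
cv2.imwrite("pics/unroll.png",np.vstack(tiles))
E
python3 fit.py
```

```text
(0, 1) [ 0.5707 -0.0181 -0.0126  0.006 ] 402.0625
(0,) [ 5.766e-01 -1.290e-02 -8.800e-03  3.000e-04] 135.0625
(1,) [ 0.5712 -0.0204 -0.0116  0.    ] 75.5
scene [[240.5, 178.7], [253.8, 186.2], [267.5, 193.9], [291.0, 168.4]]
top [[249.8, 188.5], [264.2, 188.9], [278.7, 189.3], [283.8, 159.0]]
```

View pics/unroll.png

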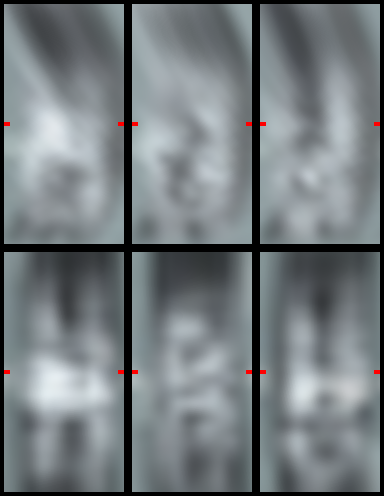

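```bash
cat > unr.py <<'E'
from h import *
import sys
V=(.571,-.0178,-.015,.003)
# per-camera pixel offset found from the white marks
OFF={"scene":(-1.2,-1.5),"top":(-.9,.3)}
def shot(n,k=8):
    fs=[env.read_camera(n) for _ in range(k)]; p=fs[-1]
    p["mean"]=np.mean([f["pixels"].astype(np.float32) for f in fs],0)[:,:,::-1]; return p
def unroll(p,n,y,hgt=.012,rng=(80,-80),N=320,W=.012):
    a=np.radians(np.linspace(*rng,N)); w=np.linspace(W,-W,140)
    A,Wm=np.meshgrid(a,w,indexing="ij")
    P=np.stack([-.04+.022*np.sin(A),y+Wm,.094+hgt-.022+.022*np.cos(A)],-1).reshape(-1,3)
    q=(proj(p,boxT(*V)(P))+OFF[n]).reshape(N,140,2).astype(np.float32)
    return cv2.remap(p["mean"],q[...,0],q[...,1],cv2.INTER_LANCZOS4)
def sheet(ps,name):
    rows=[]
    for n,p in ps.items():
        r=[]
        for y in(.04,0,-.04):
            t=unroll(p,n,y).mean(2); lo,hi=np.percentile(t,[2,98]); t=np.clip((t-lo)/(hi-lo)*255,0,255).astype(np.uint8)
            t[158:162,:6]=255; t[158:162,-6:]=255; r.append(cv2.copyMakeBorder(t,3,3,3,3,0))
        rows.append(np.hstack(r))
    cv2.imwrite("pics/"+name,np.hstack(rows))
E
python3 - <<'E'
from unr import *
ps={n:shot(n) for n in("scene","top")}
for n,p in ps.items():
    E=np.array(p["extrinsics"]);print(n,-E[:3,:3].T@E[:3,3],p["dist_coeffs"],p["mean"].std())
np.save("ps.npy",ps,allow_pickle=True)
sheet(ps,"s2.png")
t=[]
for n,(a,b,c,d) in {"scene":(230,165,282,208),"top":(240,176,292,202)}.items():
    m=ps[n]["mean"][b:d,a:c]; m=np.clip((m-60)/(230-60)*255,0,255).astype(np.uint8)
    t.append(cv2.resize(m,None,fx=8 if n=="top" else 8,fy=8,interpolation=cv2.INTER_LANCZOS4))
cv2.imwrite("pics/z2.png",np.vstack(t))
E
```

```text
scene [ 0.05365405 -0.35408741  0.78370501] [-0.07654538  0.          0.          0.          0.        ] 42.34692
top [0.36902533 0.00236481 1.42564249] [0.00140428 0.         0.         0.         0.        ] 39.588436
```

View pics/z2.png

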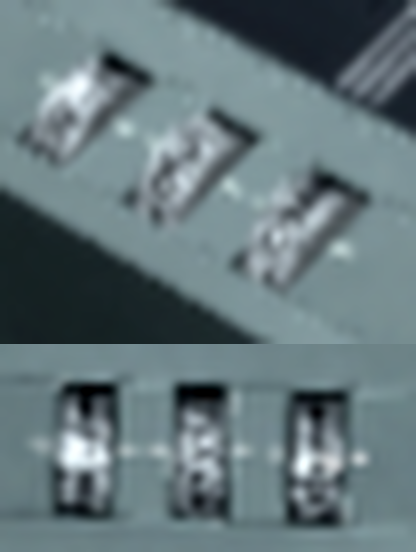

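View pics/s2.png

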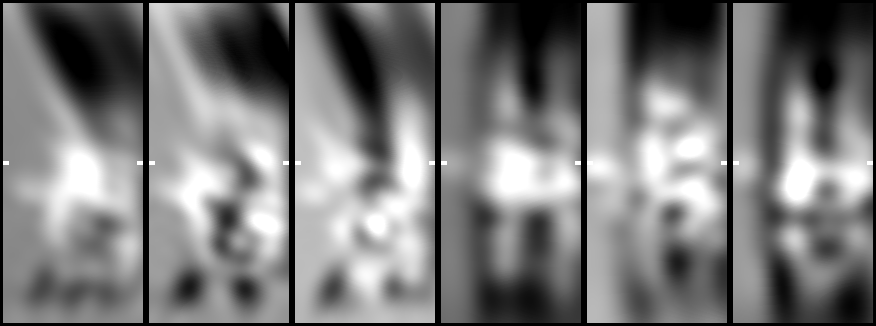

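The pictures are too blurred to read the digits by eye. All three wheels show dark digits on bright metal, with the marks in line at top-crop row 450. I'll fit rendered digit wheels to both pictures instead.

```bash
fc-list 2>/dev/null | head -5
cat > read.py <<'E'
from unr import *
import itertools
S=4
def tex(hmm,wmm,th):
    # texture: rows = angle deg*4 (0..1440), cols = 16mm*10 ; digit k centred at row k*36*4 ; row increases with value
    T=np.ones((1440,160),np.float32)
    H=int(round(hmm/22*180/np.pi*4)); Wd=int(round(wmm*10))
    for k in range(10):
        g=np.zeros((120,120),np.uint8); s=3.0
        (w,h),b=cv2.getTextSize(str(k),0,s,th)
        cv2.putText(g,str(k),(60-w//2,60+h//2),0,s,255,th,cv2.LINE_AA)
        ys,xs=np.nonzero(g); 
        g=g[ys.min():ys.max()+1,xs.min():xs.max()+1]
        asp=g.shape[1]/46 if k==1 else 1
        g=cv2.resize(g,(max(10,int(Wd*min(1,asp))),H),interpolation=cv2.INTER_AREA)/255.
        for sh in(-1440,0,1440):
            r0=k*144-H//2+sh; c0=80-g.shape[1]//2
            for i in range(H):
                if 0<=r0+i<1440: T[r0+i,c0:c0+g.shape[1]]-=g[i]
    return T
def geom(p,n,y,hgt,off,V=V):
    c=(proj(p,boxT(*V)([-.04,y,.094+hgt]))[0]+off).round().astype(int)
    x0,y0=c-13; sz=27
    u=(np.arange(sz*S)+.5)/S-.5
    U,W=np.meshgrid(x0+u,y0+u); uv=np.stack([U.ravel(),W.ravel()],1)-off
    nn=cv2.undistortPoints(uv[:,None].astype(float),K(p),np.array(p["dist_coeffs"],float))[:,0]
    E=np.array(p["extrinsics"]);R=E[:3,:3];o=-R.T@E[:3,3];d=np.c_[nn[:,0],-nn[:,1],-np.ones(len(nn))]@R
    cs,sn=np.cos(V[2]),np.sin(V[2]); B=np.array([[cs,sn,0],[-sn,cs,0],[0,0,1]])
    o=B@(o-[V[0],V[1],V[3]]); d=d@B.T
    zc=.094+hgt-.022; ox,oz=o[0]+.04,o[2]-zc
    a=d[:,0]**2+d[:,2]**2;b=ox*d[:,0]+oz*d[:,2];cc=ox*ox+oz*oz-.022**2
    D=b*b-a*cc; t=(-b-np.sqrt(np.maximum(D,0)))/a
    X=ox+t*d[:,0];Z=oz+t*d[:,2];Y=o[1]+t*d[:,1]-y
    ok=(D>0)&(np.abs(Y)<.008)&(Z+zc>.0925)
    # deg from top toward front = increasing value
    A=np.degrees(np.arctan2(-X,Z))
    fr=ok.reshape(sz,S,sz,S).mean((1,3)); m=fr>.95
    img=p["mean"].mean(2)[y0:y0+sz,x0:x0+sz]
    av=lambda q:(np.where(ok,q,0).reshape(sz,S,sz,S).mean((1,3)))[m]
    return dict(ok=ok,A=A,col=np.clip((80-Y*1e4).astype(int),0,159),m=m,img=img[m],a=av(A),y=av(Y)*1e3,sz=sz)
def score(g,T,phase,blur=.6):
    r=((g["A"]+phase)*4).astype(int)%1440
    v=np.where(g["ok"],T[r,g["col"]],1).reshape(g["sz"]*S,-1)
    v=cv2.GaussianBlur(v.astype(np.float32),(0,0),blur*S)
    v=v.reshape(g["sz"],S,g["sz"],S).mean((1,3))[g["m"]]
    return v
def basis(g):
    a=g["a"]/40;y=g["y"]/8
    return np.c_[np.ones_like(a),a,a*a,a**3,y,y*y,a*y]
E
cat > run.py <<'E'
from read import *
ps=np.load("ps.npy",allow_pickle=True).item()
Ts={k:tex(*k) for k in [(9,6,12),(10,7,12),(8,5.5,12),(11,7.5,14)]}
for wn,y in (("L",.04),("M",0),("R",-.04)):
    acc={n:{} for n in ps}
    for n,p in ps.items():
        for h in(.008,.012,.016):
            for dx,dy in itertools.product((-1,0,1),repeat=2):
                g=geom(p,n,y,h,np.array(OFF[n])+[dx,dy])
                B=basis(g);Q,_=np.linalg.qr(B);i=g["img"]-Q@(Q.T@g["img"])
                for tk,T in Ts.items():
                    for ph in range(0,360,6):
                        v=score(g,T,ph);v=v-Q@(Q.T@v)
                        c=(i@v)/np.linalg.norm(i)/np.linalg.norm(v)
                        key=(h,tk,ph)
                        if c>acc[n].get(key,-9): acc[n][key]=c
    tot={}
    for k in acc["scene"]:
        s=(acc["scene"][k],acc["top"][k]); 
        if sum(s)>sum(tot.get(k[2],((-9,),))[0]): tot[k[2]]=(s,k)
    best=sorted(tot.items(),key=lambda t:-sum(t[1][0]))[:8]
    print(wn,[(round(ph/36,2),np.round(s,2).tolist(),k[:2]) for ph,(s,k) in best])
E
time python3 run.py
```

```text
L [(7.33, [0.73, 0.59], (0.008, (11, 7.5, 14))), (7.17, [0.68, 0.61], (0.012, (11, 7.5, 14))), (7.0, [0.62, 0.58], (0.012, (11, 7.5, 14))), (1.17, [0.61, 0.51], (0.012, (10, 7, 12))), (5.33, [0.62, 0.49], (0.008, (11, 7.5, 14))), (1.33, [0.65, 0.41], (0.008, (9, 6, 12))), (7.5, [0.61, 0.45], (0.008, (8, 5.5, 12))), (8.33, [0.55, 0.5], (0.008, (11, 7.5, 14)))]
M [(5.0, [0.51, 0.41], (0.016, (11, 7.5, 14))), (1.0, [0.41, 0.48], (0.016, (10, 7, 12))), (1.17, [0.49, 0.38], (0.008, (8, 5.5, 12))), (1.67, [0.37, 0.48], (0.016, (10, 7, 12))), (1.83, [0.4, 0.43], (0.016, (10, 7, 12))), (0.83, [0.45, 0.36], (0.016, (8, 5.5, 12))), (7.17, [0.42, 0.39], (0.008, (8, 5.5, 12))), (4.83, [0.42, 0.35], (0.016, (11, 7.5, 14)))]
R [(3.17, [0.42, 0.6], (0.008, (11, 7.5, 14))), (6.17, [0.5, 0.48], (0.008, (9, 6, 12))), (3.33, [0.38, 0.59], (0.008, (8, 5.5, 12))), (0.17, [0.47, 0.5], (0.008, (8, 5.5, 12))), (9.33, [0.36, 0.6], (0.008, (9, 6, 12))), (9.17, [0.37, 0.57], (0.008, (9, 6, 12))), (3.0, [0.41, 0.5], (0.012, (8, 5.5, 12))), (8.33, [0.35, 0.53], (0.008, (8, 5.5, 12)))]
real	0m27.079s
user	0m27.512s
sys	0m0.116s
```

>>> move_arm(
  targets=[
    [[-46, -39, 0], [0, 0, -0.3], 1],
    [[-92, -78, 0], [0, 0, -0.6], 1],
    [[-137, -116, 0], [0, 0, -0.9], 1],
    [[-183, -155, 0], [0, 0, -1.19], 1],
    [[-229, -194, 0], [0, 0, -1.19], 1],
  ],
)

```text
clock: 3.22
tcp_pos: [0.3085, 0.3195, 0.2316]
orientation: [0.0, 0.007, 1.0, 0.0]
wrist_force: [0.6, 0.9, 0.6]
finger_gap: 0.0002
grip_force: 0.0
```

>>> move_arm(
  targets=[
    [[-38, -48, 0], [0, 0, 0], 1],
    [[-76, -97, 0], [0, 0, 0], 1],
    [[-114, -146, 5], [0, 0, 0], 1],
    [[-152, -195, 15], [0, 0, 0], 1],
    [[-189, -243, 30], [0, 0, 0], 1],
  ],
)

```text
clock: 3.85
tcp_pos: [0.4943, 0.0735, 0.2018]
orientation: [0.001, 0.008, 1.0, 0.0]
wrist_force: [0.9, 0.2, -0.4]
finger_gap: 0.0001
grip_force: 0.0
```

>>> move_arm(
  targets=[
    [[-31, -51, 20], [0, 0, 0], 1],
    [[-31, -51, 60], [0, 0, 0], 1],
    [[-31, -51, 72], [0, 0, 0], 1],
    [[-31, -51, 72], [0, 0, 0], 1],
  ],
)

```text
clock: 4.35
tcp_pos: [0.522, 0.0245, 0.129]
orientation: [-0.001, 0.007, 1.0, 0.0]
wrist_force: [-0.6, -1.0, 0.3]
finger_gap: -0.0002
grip_force: 0.0
```

>>> move_arm(
  targets=[
    [[-16, 0, 0], [0, 0, 0], 1],
    [[-16, 0, 10], [0, 0, 0], 1],
    [[-16, 0, 13], [0, 0, 0], 1],
  ],
)

```text
clock: 4.72
tcp_pos: [0.5382, 0.0244, 0.1163]
orientation: [-0.0, 0.007, 1.0, 0.0]
wrist_force: [-0.9, -0.5, -0.3]
finger_gap: 0.0002
grip_force: 0.0
```

>>> move_arm(
  targets=[
    [[0, 0, 1], [0, 0, 0], 1],
    [[0, 0, 2], [0, 0, 0], 1],
  ],
)

```text
clock: 4.97
tcp_pos: [0.5387, 0.0238, 0.1145]
orientation: [0.0, 0.007, 1.0, 0.0]
wrist_force: [-0.2, 0.2, -0.5]
finger_gap: 0.0002
grip_force: 0.0
```

>>> move_arm(
  targets=[
    [[0, 0, 1], [0, 0, 0], 1],
    [[0, 0, 2], [0, 0, 0], 1],
  ],
)

```text
clock: 5.22
tcp_pos: [0.5389, 0.0236, 0.1124]
orientation: [0.0, 0.008, 1.0, 0.0]
wrist_force: [-0.7, 0.2, -0.4]
finger_gap: 0.0002
grip_force: 0.0
```

>>> move_arm(
  targets=[
    [[0, 0, 1], [0, 0, 0], 1],
  ],
)

```text
clock: 5.35
tcp_pos: [0.539, 0.0236, 0.1113]
orientation: [0.0, 0.008, 1.0, 0.0]
wrist_force: [-0.1, 0.4, 0.9]
finger_gap: 0.0002
grip_force: 0.0
```

>>> move_arm(
  targets=[
    [[0, 0, 1], [0, 0, 0], 1],
  ],
)

```text
clock: 5.48
tcp_pos: [0.539, 0.0236, 0.1103]
orientation: [0.0, 0.008, 1.0, 0.0]
wrist_force: [0.5, 0.4, -0.5]
finger_gap: 0.0002
grip_force: 0.0
```

>>> move_arm(
  targets=[
    [[0, 0, 1], [0, 0, 0], 1],
  ],
)

```text
clock: 5.6
tcp_pos: [0.539, 0.0237, 0.1094]
orientation: [0.0, 0.008, 1.0, 0.0]
wrist_force: [-0.7, 0.1, 5.8]
finger_gap: -0.0
grip_force: 3.0
```

>>> move_arm(
  targets=[
    [[0, 0, 1], [0, 0, 0], 1],
  ],
)

```text
clock: 5.72
tcp_pos: [0.5396, 0.0236, 0.1093]
orientation: [0.001, 0.008, 1.0, -0.0]
wrist_force: [-1.1, 1.1, 9.4]
finger_gap: -0.0
grip_force: 4.9
```

>>> move_arm(
  targets=[
    [[0, 0, 1], [0, 0, 0], 1],
  ],
)

```text
clock: 5.85
tcp_pos: [0.5402, 0.0236, 0.1092]
orientation: [0.002, 0.008, 1.0, -0.0]
wrist_force: [-1.9, 0.4, 13.3]
finger_gap: -0.0003
grip_force: 7.1
```

>>> move_arm(
  targets=[
    [[4, 0, -0.7], [0, 0, 0], 1],
    [[8, 0, -0.7], [0, 0, 0], 1],
    [[12, 0, -0.7], [0, 0, 0], 1],
    [[15, 0, -0.7], [0, 0, 0], 1],
  ],
)

```text
clock: 6.35
tcp_pos: [0.5243, 0.0239, 0.1092]
orientation: [0.001, 0.008, 1.0, -0.0]
wrist_force: [-2.8, -0.3, 7.7]
finger_gap: -0.0001
grip_force: 3.9
```

>>> move_arm(
  targets=[
    [[0, 0, -12], [0, 0, 0], 1],
    [[60, 0, -50], [0, 0, 0], 1],
    [[120, 0, -75], [0, 0, 0], 1],
  ],
)

```text
clock: 6.72
tcp_pos: [0.4132, 0.0255, 0.1793]
orientation: [-0.0, 0.008, 1.0, 0.0]
wrist_force: [0.2, 0.5, 0.6]
finger_gap: 0.0001
grip_force: 0.0
```

```bash
cat > vis.py <<'E'
from unr import *
import sys
ps={n:shot(n,3) for n in("scene","top")}
for p in ps.values(): p.pop("pixels")
np.save(sys.argv[1],ps,allow_pickle=True)
b={n:np.load("ps.npy",allow_pickle=True).item()[n]["mean"] for n in ps}
for n,p in ps.items():
    for w,y in zip("LMR",(.04,0,-.04)):
        c=(proj(b and np.load("ps.npy",allow_pickle=True).item()[n],boxT(*V)([-.04,y,.106]))[0]).astype(int)
        s=np.s_[c[1]-6:c[1]+7,c[0]-4:c[0]+5]
        print(n,w,round(float(np.abs(p["mean"][s]-b[n][s]).mean()),1),end="; ")
print(env.get_state()["clock"])
E
python3 vis.py p1.npy
```

```text
scene L 39.4; scene M 12.0; scene R 12.3; top L 42.3; top M 3.2; top R 2.6; 7.025
```

```bash
cat > joint.py <<'E'
from read import *
Ts={k:tex(*k) for k in [(9,6,12),(10,7,12),(8,5.5,12),(11,7.5,14),(10,6,16),(10,8,9)]}
def table(fn,y,hs,cams=("scene","top")):
    ps=np.load(fn,allow_pickle=True).item(); out={}
    for n in cams:
        p=ps[n]; p["pixels"]=np.zeros((384,512,3))
        for h in hs:
            for dx,dy in itertools.product((-1,-.5,0,.5,1),repeat=2):
                g=geom(p,n,y,h,np.array(OFF[n])+[dx,dy])
                Q,_=np.linalg.qr(basis(g));i=g["img"]-Q@(Q.T@g["img"]); i/=np.linalg.norm(i)
                for tk,T in Ts.items():
                    o=out.setdefault((n,h,tk),np.full(90,-9.))
                    for k in range(90):
                        v=score(g,T,4*k);v=v-Q@(Q.T@v); o[k]=max(o[k],i@v/np.linalg.norm(v))
    return out
def top(c,n=7):
    k=np.argsort(-c); r=[]
    for j in k:
        if all(min(abs(j-q),90-abs(j-q))>2 for q in r): r.append(j)
    return [(round(j/9,2),round(float(c[j]),2)) for j in r[:n]]
def best(t,cam): return np.max([v for k,v in t.items() if k[0]==cam],0)
E
python3 - <<'E'
from joint import *
t0=table("ps.npy",.04,[.0125]); t1=table("p1.npy",.04,[.0125])
for nm,t in(("t0",t0),("t1",t1)):
    for c in("scene","top"): print(nm,c,top(best(t,c)))
for sh in(-8,-9,-10,-11):
    J=max((sum(t0[(c,.0125,tk)]+np.roll(t1[(c,.0125,tk)],-sh) for c in("scene","top")) for tk in Ts),key=lambda a:a.max())
    print(sh/9,top(J,5))
p=np.load("p1.npy",allow_pickle=True).item()["scene"]["mean"]; q=np.load("p1.npy",allow_pickle=True).item()["top"]["mean"]
r=lambda m:cv2.resize(np.clip(m,0,255).astype(np.uint8),None,fx=5,fy=5,interpolation=cv2.INTER_LANCZOS4)
cv2.imwrite("pics/p1.png",np.hstack([r(p[140:220,215:295]),r(q[140:220,225:305])]))
E
```

```text
t0 scene [(np.float64(7.11), 0.7), (np.float64(1.11), 0.54), (np.float64(8.22), 0.54), (np.float64(3.11), 0.52), (np.float64(6.78), 0.48), (np.float64(5.11), 0.44), (np.float64(4.22), 0.44)]
t0 top [(np.float64(7.33), 0.64), (np.float64(7.0), 0.62), (np.float64(3.0), 0.54), (np.float64(1.11), 0.5), (np.float64(3.44), 0.47), (np.float64(5.0), 0.47), (np.float64(5.44), 0.46)]
t1 scene [(np.float64(6.67), 0.47), (np.float64(6.0), 0.39), (np.float64(0.0), 0.35), (np.float64(2.0), 0.33), (np.float64(2.67), 0.31), (np.float64(6.33), 0.29), (np.float64(4.78), 0.28)]
t1 top [(np.float64(6.56), 0.46), (np.float64(9.56), 0.43), (np.float64(4.22), 0.43), (np.float64(6.22), 0.41), (np.float64(9.22), 0.4), (np.float64(0.56), 0.39), (np.float64(4.56), 0.37)]
-0.8888888888888888 [(np.float64(7.11), 1.93), (np.float64(6.78), 1.6), (np.float64(1.11), 1.56), (np.float64(7.44), 1.56), (np.float64(3.11), 1.46)]
-1.0 [(np.float64(7.11), 1.96), (np.float64(1.11), 1.61), (np.float64(6.78), 1.52), (np.float64(3.11), 1.47), (np.float64(7.44), 1.46)]
-1.1111111111111112 [(np.float64(7.11), 2.01), (np.float64(1.11), 1.63), (np.float64(3.11), 1.5), (np.float64(7.44), 1.4), (np.float64(6.78), 1.27)]
-1.2222222222222223 [(np.float64(7.11), 2.0), (np.float64(1.11), 1.56), (np.float64(3.22), 1.48), (np.float64(6.78), 1.35), (np.float64(7.44), 1.33)]
```

View pics/p1.png

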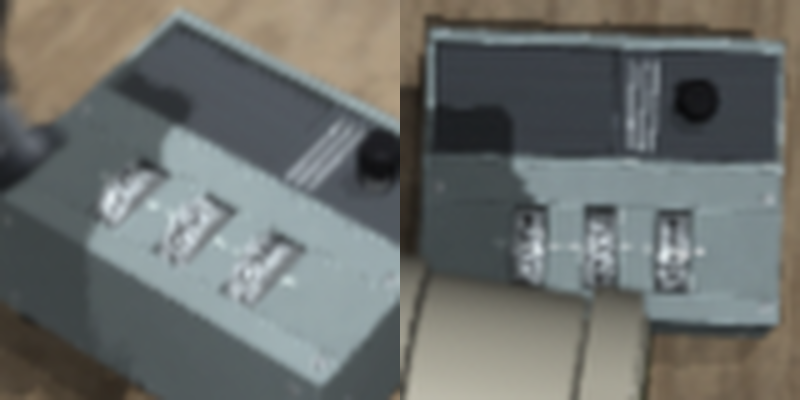

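>>> move_arm(
  targets=[
    [[-60, -1, 10], [0, 0, 0], 1],
    [[-118, -1, 30], [0, 0, 0], 1],
    [[-128, -1, 64], [0, 0, 0], 1],
    [[-128, -1, 68], [0, 0, 0], 1],
    [[-128, -1, 71], [0, 0, 0], 1],
  ],
)

```text
clock: 7.65
tcp_pos: [0.5456, 0.0223, 0.1085]
orientation: [0.003, 0.008, 1.0, -0.0]
wrist_force: [4.2, 0.1, 14.2]
finger_gap: -0.0001
grip_force: 7.2
```

>>> move_arm(
  targets=[
    [[4, 0, -0.5], [0, 0, 0], 1],
    [[8, 0, -0.5], [0, 0, 0], 1],
    [[12, 0, -0.5], [0, 0, 0], 1],
    [[17, 0, -0.5], [0, 0, 0], 1],
  ],
)

```text
clock: 8.15
tcp_pos: [0.5272, 0.0226, 0.1093]
orientation: [0.002, 0.008, 1.0, -0.0]
wrist_force: [0.5, -0.7, 7.9]
finger_gap: -0.0001
grip_force: 4.0
```

>>> move_arm(
  targets=[
    [[0, 0, -10], [0, 0, 0], 1],
    [[-15, 0, -8], [0, 0, 0], 1],
    [[-15, 0, -2], [0, 0, 0], 1],
    [[-15, 0, 1], [0, 0, 0], 1],
  ],
)

```text
clock: 8.65
tcp_pos: [0.5427, 0.0225, 0.1088]
orientation: [0.002, 0.008, 1.0, -0.0]
wrist_force: [0.4, -0.1, 23.4]
finger_gap: 0.0001
grip_force: 11.7
```

>>> move_arm(
  targets=[
    [[0, 0, -2.5], [0, 0, 0], 1],
    [[4, 0, -2.5], [0, 0, 0], 1],
    [[8, 0, -2.5], [0, 0, 0], 1],
    [[12, 0, -2.5], [0, 0, 0], 1],
    [[15, 0, -2.5], [0, 0, 0], 1],
  ],
)

```text
clock: 9.28
tcp_pos: [0.5242, 0.0229, 0.1094]
orientation: [-0.0, 0.008, 1.0, 0.0]
wrist_force: [0.8, -0.1, 0.9]
finger_gap: 0.0004
grip_force: 0.6
```

>>> move_arm(
  targets=[
    [[0, 0, -12], [0, 0, 0], 1],
    [[50, 20, -50], [0, 0, 0], 1],
    [[100, 50, -90], [0, 0, 0], 1],
    [[150, 80, -100], [0, 0, 0], 1],
  ],
)

```text
clock: 9.78
tcp_pos: [0.3819, 0.1018, 0.2101]
orientation: [0.001, 0.008, 1.0, 0.0]
wrist_force: [0.4, 1.1, -0.3]
finger_gap: -0.0001
grip_force: 0.0
```

```bash
python3 vis.py p2.npy
python3 - <<'E'
from joint import *
t=table("p2.npy",.04,[.0125])
for c in("scene","top"): print(c,top(best(t,c)))
print(top(best(t,"scene")+best(t,"top")))
s=env.get_state(); print(s["tcp_pos"])
for w,y in(("M",0),("R",-.04)):
    for f in("ps.npy","p2.npy"):
        t=table(f,y,[.006,.009,.012,.015])
        for h in(.006,.009,.012,.015):
            b=[max((v for k,v in t.items() if k[0]==c and k[1]==h),key=lambda a:a.max()) for c in("scene","top")]
            b=[np.max([v for k,v in t.items() if k[0]==c and k[1]==h],0) for c in("scene","top")]
            print(w,f,h,*[[(float(a),d) for a,d in top(x,3)] for x in (b[0],b[1],b[0]+b[1])])
E
```

```text
scene L 15.1; scene M 9.8; scene R 9.6; top L 8.9; top M 2.3; top R 1.7; 10.075
scene [(np.float64(4.89), 0.7), (np.float64(8.0), 0.64), (np.float64(9.0), 0.62), (np.float64(1.0), 0.59), (np.float64(6.89), 0.59), (np.float64(2.0), 0.58), (np.float64(4.0), 0.57)]
top [(np.float64(9.11), 0.56), (np.float64(8.0), 0.55), (np.float64(5.33), 0.54), (np.float64(4.0), 0.53), (np.float64(1.0), 0.53), (np.float64(2.0), 0.52), (np.float64(9.44), 0.52)]
[(np.float64(5.0), 1.2), (np.float64(8.0), 1.19), (np.float64(9.0), 1.16), (np.float64(1.0), 1.11), (np.float64(4.0), 1.1), (np.float64(2.0), 1.1), (np.float64(3.0), 1.07)]
[0.38275388 0.10124572 0.20808423]
M ps.npy 0.006 [(0.33, 0.62), (2.33, 0.57), (1.33, 0.55)] [(1.78, 0.54), (2.22, 0.48), (7.11, 0.48)] [(2.33, 0.98), (1.33, 0.96), (7.33, 0.93)]
M ps.npy 0.009 [(0.11, 0.57), (1.11, 0.55), (2.11, 0.53)] [(1.78, 0.54), (1.22, 0.45), (7.11, 0.42)] [(1.11, 0.98), (7.11, 0.89), (4.11, 0.89)]
M ps.npy 0.012 [(0.0, 0.57), (2.0, 0.54), (5.89, 0.49)] [(1.78, 0.51), (6.89, 0.46), (2.89, 0.45)] [(1.89, 0.92), (1.0, 0.89), (9.89, 0.87)]
M ps.npy 0.015 [(
[... 1134 characters left out ...]
5 [(2.56, 0.45), (9.67, 0.44), (5.67, 0.43)] [(1.11, 0.62), (7.11, 0.62), (3.44, 0.59)] [(3.44, 0.95), (2.56, 0.89), (1.44, 0.88)]
R p2.npy 0.006 [(6.33, 0.56), (8.33, 0.55), (0.33, 0.53)] [(9.44, 0.65), (3.44, 0.64), (2.44, 0.64)] [(9.44, 1.18), (8.33, 1.16), (3.33, 1.14)]
R p2.npy 0.009 [(6.11, 0.53), (3.0, 0.5), (0.11, 0.48)] [(1.11, 0.64), (3.11, 0.64), (9.11, 0.62)] [(3.11, 1.11), (9.22, 1.06), (6.11, 1.01)]
R p2.npy 0.012 [(2.78, 0.51), (5.89, 0.46), (9.89, 0.44)] [(7.11, 0.63), (1.11, 0.61), (3.11, 0.6)] [(3.44, 1.0), (3.0, 0.97), (9.0, 0.92)]
R p2.npy 0.015 [(9.67, 0.45), (2.56, 0.45), (8.67, 0.44)] [(1.11, 0.63), (7.11, 0.62), (1.44, 0.59)] [(3.44, 0.95), (1.44, 0.91), (2.56, 0.89)]
```

```bash
cat > diff.py <<'E'
from read import *
FONTS=[(9,6,12),(10,7,12),(8,5.5,12),(11,7.5,14),(10,6,16),(9,5,10),(12,8,14)]
Ts={k:tex(*k) for k in FONTS}
PH=np.arange(0,360,6)
def pairfit(files,y,h,verbose=5):
    """score[k0,k1] for two pictures, lighting cancelled by log ratio"""
    P=[np.load(f,allow_pickle=True).item() for f in files]
    tot=np.zeros((len(Ts),60,60)); per={}
    for n in("scene","top"):
        best=np.full((len(Ts),60,60),-9.)
        for p in P: p[n]["pixels"]=np.zeros((384,512,3))
        for dx,dy in itertools.product((-1,-.5,0,.5,1),repeat=2):
            o=np.array(OFF[n])+[dx,dy]
            g=[geom(p[n],n,y,h,o) for p in P]
            d=np.log(g[0]["img"]+5)-np.log(g[1]["img"]+5)
            d=d-d.mean(); d=np.clip(d,-3*d.std(),3*d.std()); d/=np.linalg.norm(d)
            for ti,T in enumerate(Ts.values()):
                X=np.array([score(g[0],T,ph) for ph in PH]); X=np.log(.3+.7*X); X-=X.mean(1,keepdims=True)
                a=X@d; G=X@X.T; q=np.diag(G)
                c=(a[:,None]-a[None])/np.sqrt(np.maximum(q[:,None]+q[None]-2*G,1e-3))
                best[ti]=np.maximum(best[ti],c)
        tot+=best; per[n]=best
    return tot,per
def rep(tot,per,n=6,mask=None):
    J=tot.max(0).copy()
    if mask is not None: J[~mask]=-9
    r=[]
    for j in np.argsort(-J.ravel()):
        a,b=divmod(j,60)
        if all(max(min(abs(a-x),60-abs(a-x)),min(abs(b-z),60-abs(b-z)))>2 for x,z in r):
            r.append((a,b)); t=tot[:,a,b].argmax()
            print((round(a/6,2),round(b/6,2)),round(J[a,b],2),[round(per[c][t,a,b],2) for c in per],FONTS[t])
        if len(r)==n: break
E
python3 - <<'E'
from diff import *
r=pairfit(("ps.npy","p2.npy"),.04,.0125); rep(*r)
r=pairfit(("ps.npy","p1.npy"),.04,.0125); rep(*r)
r=pairfit(("p1.npy","p2.npy"),.04,.0125); rep(*r)
E
```

```text
(np.float64(7.0), np.float64(5.0)) 1.62 [np.float64(0.91), np.float64(0.71)] (9, 5, 10)
(np.float64(7.0), np.float64(8.0)) 1.56 [np.float64(0.82), np.float64(0.74)] (10, 6, 16)
(np.float64(3.83), np.float64(7.83)) 1.47 [np.float64(0.7), np.float64(0.77)] (8, 5.5, 12)
(np.float64(7.0), np.float64(4.0)) 1.35 [np.float64(0.75), np.float64(0.6)] (12, 8, 14)
(np.float64(0.83), np.float64(7.83)) 1.3 [np.float64(0.73), np.float64(0.57)] (8, 5.5, 12)
(np.float64(6.83), np.float64(2.83)) 1.28 [np.float64(0.65), np.float64(0.64)] (8, 5.5, 12)
(np.float64(1.0), np.float64(6.0)) 1.42 [np.float64(0.8), np.float64(0.63)] (10, 6, 16)
(np.float64(3.83), np.float64(5.83)) 1.31 [np.float64(0.72), np.float64(0.59)] (10, 6, 16)
(np.float64(1.5), np.float64(5.83)) 1.29 [np.float64(0.68), np.float64(0.61)] (12, 8, 14)
(np.float64(1.5), np.float64(6.5)) 1.28 [np.float64(0.63), np.float64(0.66)] (12, 8, 14)
(np.float64(6.83), np.float64(5.83)) 1.28 [np.float64(0.75), np.float64(0.53)] (9, 5, 10)
(np.float64(0.0), np.float64(6.0)) 1.22 [np.float64(0.61), np.float64(0.61)] (11, 7.5, 14)
(np.float64(5.83), np.float64(7.83)) 1.31 [np.float64(0.68), np.float64(0.63)] (9, 5, 10)
(np.float64(5.83), np.float64(1.83)) 1.27 [np.float64(0.67), np.float64(0.59)] (9, 5, 10)
(np.float64(6.33), np.float64(1.33)) 1.21 [np.float64(0.66), np.float64(0.55)] (12, 8, 14)
(np.float64(9.83), np.float64(1.83)) 1.19 [np.float64(0.64), np.float64(0.54)] (8, 5.5, 12)
(np.float64(6.0), np.float64(4.0)) 1.18 [np.float64(0.65), np.float64(0.53)] (8, 5.5, 12)
(np.float64(8.83), np.float64(7.83)) 1.15 [np.float64(0.6), np.float64(0.56)] (9, 5, 10)
```

>>> move_arm(
  targets=[
    [[-50, -25, 20], [0, 0, 0], 1],
    [[-100, -52, 40], [0, 0, 0], 1],
    [[-150, -76, 60], [0, 0, 0], 1],
    [[-157, -76, 90], [0, 0, 0], 1],
    [[-157, -76, 96], [0, 0, 0], 1],
  ],
)

```text
clock: 10.7
tcp_pos: [0.538, 0.0214, 0.1092]
orientation: [-0.002, 0.009, 1.0, -0.0]
wrist_force: [-0.5, -3.0, 10.7]
finger_gap: -0.0
grip_force: 5.1
```

>>> move_arm(
  targets=[
    [[0, 0, 2], [0, 0, 0], 1],
    [[0, 0, 2], [0, 0, 0], 1],
  ],
)

```text
clock: 10.95
tcp_pos: [0.5377, 0.0231, 0.1102]
orientation: [-0.0, 0.008, 1.0, 0.0]
wrist_force: [0.0, 0.6, -0.3]
finger_gap: -0.0004
grip_force: 0.0
```

>>> move_arm(
  targets=[
    [[-2, 0, 2], [0, 0, 0], 1],
    [[-2, 0, 3], [0, 0, 0], 1],
    [[-2, 0, 3], [0, 0, 0], 1],
  ],
)

```text
clock: 11.32
tcp_pos: [0.5415, 0.0232, 0.1092]
orientation: [0.002, 0.007, 1.0, -0.0]
wrist_force: [-1.7, 1.5, 9.6]
finger_gap: 0.0002
grip_force: 4.5
```

>>> move_arm(
  targets=[
    [[4, 0, 0], [0, 0, 0], 1],
    [[8, 0, 0], [0, 0, 0], 1],
    [[12, 0, 0], [0, 0, 0], 1],
    [[15, 0, 0], [0, 0, 0], 1],
  ],
)

```text
clock: 11.82
tcp_pos: [0.5263, 0.0234, 0.1092]
orientation: [0.002, 0.007, 1.0, -0.0]
wrist_force: [-2.1, 0.1, 8.2]
finger_gap: -0.0002
grip_force: 4.3
```

>>> move_arm(
  targets=[
    [[0, 0, -14], [0, 0, 0], 1],
    [[3, -41, -14], [0, 0, 0], 1],
    [[3, -41, -7], [0, 0, 0], 1],
    [[3, -41, -7], [0, 0, 0], 1],
  ],
)

```text
clock: 12.32
tcp_pos: [0.521, -0.0175, 0.1137]
orientation: [-0.0, 0.008, 1.0, 0.0]
wrist_force: [-0.3, 0.7, 0.6]
finger_gap: 0.0
grip_force: 0.0
```

>>> move_arm(
  targets=[
    [[0, 0, 1], [0, 0, 0], 1],
    [[0, 0, 2], [0, 0, 0], 1],
  ],
)

```text
clock: 12.58
tcp_pos: [0.5215, -0.0171, 0.1119]
orientation: [0.0, 0.007, 1.0, 0.0]
wrist_force: [-0.3, 0.7, -0.1]
finger_gap: -0.0002
grip_force: 0.0
```

>>> move_arm(
  targets=[
    [[0, 0, 1], [0, 0, 0], 1],
    [[0, 0, 2], [0, 0, 0], 1],
  ],
)

```text
clock: 12.82
tcp_pos: [0.5216, -0.0174, 0.1101]
orientation: [0.0, 0.007, 1.0, 0.0]
wrist_force: [-0.3, 0.3, 5.5]
finger_gap: 0.0001
grip_force: 3.1
```

>>> move_arm(
  targets=[
    [[0, 0, 1], [0, 0, 0], 1],
    [[-4, 0, 1], [0, 0, 0], 1],
    [[-8, 0, 1], [0, 0, 0], 1],
    [[-12, 0, 1], [0, 0, 0], 1],
    [[-15, 0, 1], [0, 0, 0], 1],
  ],
)

```text
clock: 13.45
tcp_pos: [0.537, -0.0177, 0.1104]
orientation: [0.001, 0.007, 1.0, 0.0]
wrist_force: [-4.6, 2.2, 11.7]
finger_gap: 0.0001
grip_force: 5.7
```

>>> move_arm(
  targets=[
    [[0, 0, -14], [0, 0, 0], 1],
    [[-2, -40, -14], [0, 0, 0], 1],
    [[-2, -40, -6], [0, 0, 0], 1],
    [[-2, -40, -6], [0, 0, 0], 1],
  ],
)

```text
clock: 13.95
tcp_pos: [0.537, -0.0578, 0.1143]
orientation: [-0.001, 0.008, 1.0, 0.0]
wrist_force: [-0.2, -0.1, 0.2]
finger_gap: -0.0001
grip_force: 0.0
```

>>> move_arm(
  targets=[
    [[0, 0, 1], [0, 0, 0], 1],
    [[0, 0, 2], [0, 0, 0], 1],
  ],
)

```text
clock: 14.2
tcp_pos: [0.5378, -0.0574, 0.1129]
orientation: [0.0, 0.007, 1.0, 0.0]
wrist_force: [-0.6, 0.3, -0.4]
finger_gap: -0.0
grip_force: 0.0
```

>>> move_arm(
  targets=[
    [[0, 0, 1], [0, 0, 0], 1],
    [[0, 0, 2], [0, 0, 0], 1],
  ],
)

```text
clock: 14.45
tcp_pos: [0.5388, -0.0576, 0.1125]
orientation: [0.001, 0.007, 1.0, 0.0]
wrist_force: [-2.1, 1.7, 12.9]
finger_gap: 0.0003
grip_force: 6.5
```

>>> move_arm(
  targets=[
    [[4, 0, -0.5], [0, 0, 0], 1],
    [[8, 0, -0.5], [0, 0, 0], 1],
    [[12, 0, -0.5], [0, 0, 0], 1],
    [[15, 0, -0.5], [0, 0, 0], 1],
  ],
)

```text
clock: 14.95
tcp_pos: [0.523, -0.0578, 0.1125]
orientation: [0.001, 0.007, 1.0, -0.0]
wrist_force: [-1.8, -0.7, 6.2]
finger_gap: 0.0003
grip_force: 3.7
```

>>> move_arm(
  targets=[
    [[0, 0, -12], [0, 0, 0], 1],
    [[50, 40, -50], [0, 0, 0], 1],
    [[90, 85, -80], [0, 0, 0], 1],
    [[120, 125, -100], [0, 0, 0], 1],
    [[150, 160, -100], [0, 0, 0], 1],
  ],
)

```text
clock: 15.58
tcp_pos: [0.375, 0.1057, 0.2135]
orientation: [0.002, 0.008, 1.0, 0.0]
wrist_force: [-0.6, 0.8, 0.8]
finger_gap: -0.0
grip_force: 0.0
```

```bash
python3 vis.py p3.npy
python3 - <<'E'
from diff import *
print(env.get_state()["tcp_pos"])
print("L"); rep(*pairfit(("ps.npy","p3.npy"),.04,.0125),n=4); rep(*pairfit(("p2.npy","p3.npy"),.04,.0125),n=4)
print("M"); rep(*pairfit(("ps.npy","p3.npy"),0,.0133))
print("R"); rep(*pairfit(("ps.npy","p3.npy"),-.04,.0157))
E
```

```text
scene L 13.4; scene M 16.1; scene R 13.6; top L 6.1; top M 8.6; top R 10.5; 15.875
[0.37581951 0.1042005  0.21151686]
L
(np.float64(7.0), np.float64(4.0)) 1.31 [np.float64(0.72), np.float64(0.6)] (8, 5.5, 12)
(np.float64(7.0), np.float64(5.0)) 1.31 [np.float64(0.72), np.float64(0.59)] (8, 5.5, 12)
(np.float64(1.0), np.float64(6.0)) 1.27 [np.float64(0.73), np.float64(0.53)] (9, 5, 10)
(np.float64(7.0), np.float64(6.0)) 1.25 [np.float64(0.72), np.float64(0.53)] (9, 5, 10)
(np.float64(7.83), np.float64(3.83)) 1.43 [np.float64(0.68), np.float64(0.75)] (10, 6, 16)
(np.float64(7.83), np.float64(0.83)) 1.31 [np.float64(0.71), np.float64(0.61)] (9, 5, 10)
(np.float64(7.67), np.float64(9.67)) 1.29 [np.float64(0.67), np.float64(0.62)] (9, 5, 10)
(np.float64(7.83), np.float64(6.83)) 1.26 [np.float64(0.63), np.float64(0.64)] (10, 6, 16)
M
(np.float64(5.17), np.float64(6.17)) 1.64 [np.float64(0.79), np.float64(0.85)] (9, 5, 10)
(np.float64(8.17), np.float64(6.17)) 1.62 [np.float64(0.81), np.float64(0.81)] (10, 6, 16)
(np.float64(4.83), np.float64(9.83)) 1.59 [np.float64(0.83), np.float64(0.76)] (9, 5, 10)
(np.float64(4.17), np.float64(6.17)) 1.48 [np.float64(0.76), np.float64(0.71)] (8, 5.5, 12)
(np.float64(4.67), np.float64(5.67)) 1.47 [np.float64(0.7), np.float64(0.77)] (10, 6, 16)
(np.float64(4.83), np.float64(8.83)) 1.44 [np.float64(0.68), np.float64(0.76)] (11, 7.5, 14)
R
(np.float64(9.0), np.float64(8.0)) 1.55 [np.float64(0.78), np.float64(0.77)] (9, 5, 10)
(np.float64(4.83), np.float64(7.83)) 1.21 [np.float64(0.53), np.float64(0.68)] (10, 6, 16)
(np.float64(9.67), np.float64(1.67)) 1.19 [np.float64(0.6), np.float64(0.59)] (9, 5, 10)
(np.float64(6.67), np.float64(7.83)) 1.19 [np.float64(0.64), np.float64(0.55)] (10, 6, 16)
(np.float64(8.67), np.float64(1.67)) 1.15 [np.float64(0.6), np.float64(0.55)] (8, 5.5, 12)
(np.float64(9.67), np.float64(7.83)) 1.14 [np.float64(0.58), np.float64(0.56)] (12, 8, 14)
```

>>> move_arm(
  targets=[
    [[-40, -33, 15], [0, 0, 0], 1],
    [[-80, -66, 30], [0, 0, 0], 1],
    [[-120, -100, 50], [0, 0, 0], 1],
    [[-147, -120, 85], [0, 0, 0], 1],
    [[-147, -120, 95], [0, 0, 0], 1],
  ],
)

```text
clock: 16.5
tcp_pos: [0.521, -0.0206, 0.1132]
orientation: [-0.002, 0.01, 1.0, 0.0]
wrist_force: [-0.8, 0.1, 0.3]
finger_gap: 0.0003
grip_force: 0.0
```

>>> move_arm(
  targets=[
    [[0, 0, 1], [0, 0, 0], 1],
    [[0, 0, 1], [0, 0, 0], 1],
  ],
)

```text
clock: 16.75
tcp_pos: [0.5202, -0.0175, 0.1161]
orientation: [0.0, 0.007, 1.0, 0.0]
wrist_force: [-0.4, 0.0, -0.2]
finger_gap: 0.0001
grip_force: 0.0
```

>>> move_arm(
  targets=[
    [[-1, 0, 4], [0, 0, 0], 1],
    [[-1, 0, 6.5], [0, 0, 0], 1],
    [[-1, 0, 7.5], [0, 0, 0], 1],
    [[-1, 0, 7.5], [0, 0, 0], 1],
  ],
)

```text
clock: 17.25
tcp_pos: [0.5223, -0.0174, 0.11]
orientation: [0.002, 0.007, 1.0, -0.0]
wrist_force: [-2.9, -0.8, 10.0]
finger_gap: -0.0
grip_force: 5.3
```

Now M +1, then over to R (start x ≈ .521, pressing near .1102 commanded).

>>> move_arm(
  targets=[
    [[-4, 0, 0], [0, 0, 0], 1],
    [[-8, 0, 0], [0, 0, 0], 1],
    [[-12, 0, 0], [0, 0, 0], 1],
    [[-14, 0, 0], [0, 0, 0], 1],
  ],
)

```text
clock: 17.75
tcp_pos: [0.537, -0.0176, 0.1104]
orientation: [0.002, 0.007, 1.0, -0.0]
wrist_force: [-3.5, 0.3, 12.2]
finger_gap: -0.0004
grip_force: 6.1
```

>>> move_arm(
  targets=[
    [[0, 0, -14], [0, 0, 0], 1],
    [[14, -40, -14], [0, 0, 0], 1],
    [[14, -40, -7], [0, 0, 0], 1],
    [[14, -40, -2.5], [0, 0, 0], 1],
    [[14, -40, -2.5], [0, 0, 0], 1],
  ],
)

```text
clock: 18.38
tcp_pos: [0.5215, -0.0579, 0.1121]
orientation: [0.001, 0.007, 1.0, -0.001]
wrist_force: [-3.5, -3.1, 10.4]
finger_gap: -0.0001
grip_force: 5.8
```

>>> move_arm(
  targets=[
    [[-5, 0, 0], [0, 0, 0], 1],
    [[-10, 0, 0], [0, 0, 0], 1],
    [[-14, 0, 0], [0, 0, 0], 1],
    [[-14, 0, 0], [0, 0, 0], 1],
  ],
)

```text
clock: 18.88
tcp_pos: [0.5369, -0.0581, 0.1125]
orientation: [0.002, 0.007, 1.0, -0.001]
wrist_force: [-2.7, -3.6, 11.8]
finger_gap: 0.0002
grip_force: 5.9
```

>>> move_arm(
  targets=[
    [[0, 0, -12], [0, 0, 0], 1],
    [[14, 0, -10], [0, 0, 0], 1],
    [[14, 0, -3], [0, 0, 0], 1],
    [[14, 0, 0], [0, 0, 0], 1],
    [[14, 0, 0], [0, 0, 0], 1],
  ],
)

```text
clock: 19.5
tcp_pos: [0.5216, -0.0572, 0.112]
orientation: [0.001, 0.007, 1.0, 0.0]
wrist_force: [-4.5, 1.8, 13.7]
finger_gap: 0.0002
grip_force: 7.4
```

>>> move_arm(
  targets=[
    [[-5, 0, 0], [0, 0, 0], 1],
    [[-10, 0, 0], [0, 0, 0], 1],
    [[-14, 0, 0], [0, 0, 0], 1],
    [[-14, 0, 0], [0, 0, 0], 1],
  ],
)

```text
clock: 20.0
tcp_pos: [0.5374, -0.0575, 0.1125]
orientation: [0.002, 0.007, 1.0, 0.0]
wrist_force: [-0.5, 3.5, 13.9]
finger_gap: 0.0
grip_force: 7.0
```

>>> move_arm(
  targets=[
    [[0, 0, -12], [0, 0, 0], 1],
    [[14, 0, -10], [0, 0, 0], 1],
    [[14, 0, -3], [0, 0, 0], 1],
    [[14, 0, 0], [0, 0, 0], 1],
    [[14, 0, 0], [0, 0, 0], 1],
  ],
)

```text
clock: 20.62
tcp_pos: [0.5218, -0.0577, 0.112]
orientation: [0.001, 0.007, 1.0, 0.0]
wrist_force: [-3.3, 0.7, 15.2]
finger_gap: 0.0
grip_force: 7.6
```

>>> move_arm(
  targets=[
    [[-5, 0, 0], [0, 0, 0], 1],
    [[-10, 0, 0], [0, 0, 0], 1],
    [[-14, 0, 0], [0, 0, 0], 1],
    [[-14, 0, 0], [0, 0, 0], 1],
  ],
)

```text
clock: 21.12
tcp_pos: [0.5375, -0.0579, 0.1125]
orientation: [0.003, 0.007, 1.0, 0.0]
wrist_force: [-1.3, 1.2, 14.3]
finger_gap: -0.0001
grip_force: 7.2
```

>>> move_arm(
  targets=[
    [[0, 0, -12], [0, 0, 0], 1],
    [[14, 0, -10], [0, 0, 0], 1],
    [[14, 0, -3], [0, 0, 0], 1],
    [[14, 0, 0], [0, 0, 0], 1],
    [[14, 0, 0], [0, 0, 0], 1],
  ],
)

```text
clock: 21.75
tcp_pos: [0.5219, -0.0578, 0.1121]
orientation: [0.001, 0.008, 1.0, -0.0]
wrist_force: [-3.2, 2.5, 14.8]
finger_gap: 0.0003
grip_force: 7.7
```

>>> move_arm(
  targets=[
    [[-5, 0, 0], [0, 0, 0], 1],
    [[-10, 0, 0], [0, 0, 0], 1],
    [[-14, 0, 0], [0, 0, 0], 1],
    [[-14, 0, 0], [0, 0, 0], 1],
  ],
)

```text
clock: 22.25
tcp_pos: [0.5378, -0.0581, 0.1125]
orientation: [0.003, 0.007, 1.0, -0.0]
wrist_force: [0.6, 1.8, 13.8]
finger_gap: 0.0001
grip_force: 6.8
```

>>> move_arm(
  targets=[
    [[0, 0, -12], [0, 0, 0], 1],
    [[50, 40, -50], [0, 0, 0], 1],
    [[95, 85, -80], [0, 0, 0], 1],
    [[135, 125, -100], [0, 0, 0], 1],
    [[165, 160, -98], [0, 0, 0], 1],
  ],
)

```text
clock: 22.88
tcp_pos: [0.3722, 0.1055, 0.2098]
orientation: [0.001, 0.008, 1.0, 0.0]
wrist_force: [0.6, 1.7, -0.3]
finger_gap: 0.0
grip_force: 0.0
```

```bash
python3 vis.py p4.npy
cat > multi.py <<'E'
from read import *
import sys
Ts={k:tex(*k) for k in [(9,5,10),(10,6,16),(9,6,12),(8,5.5,12),(9,5,14)]}
def multi(files,y,h,cand):
    """cand: list of digit tuples, one per file; lighting cancelled by per-pixel mean over files"""
    P=[np.load(f,allow_pickle=True).item() for f in files]; S_={c:{} for c in cand}
    for n in("scene","top"):
        for p in P: p[n]["pixels"]=np.zeros((384,512,3))
        for dx,dy in itertools.product((-1,-.5,0,.5,1),repeat=2):
            g=[geom(p[n],n,y,h,np.array(OFF[n])+[dx,dy]) for p in P]
            I=np.log(np.array([q["img"] for q in g])+5); I-=I.mean(1,keepdims=True); I-=I.mean(0); I=I.ravel(); I/=np.linalg.norm(I)
            for tk,T in Ts.items():
                X={d:np.log(.3+.7*score(g[0],T,36*d)) for d in {d for c in cand for d in c}}
                for c in cand:
                    M=np.array([X[d] for d in c]); M=M-M.mean(1,keepdims=True); M=M-M.mean(0); M=M.ravel()
                    v=I@M/np.linalg.norm(M) if np.linalg.norm(M)>1e-6 else 0
                    k=(n,tk); S_[c][k]=max(S_[c].get(k,-9),v)
    r=sorted(((max(s[("scene",t)]+s[("top",t)] for t in Ts),c) for c,s in S_.items()),reverse=True)
    return [(round(float(a),2),c) for a,c in r[:5]]
E
python3 - <<'E'
from multi import *
print(env.get_state()["tcp_pos"])
D=range(10); P=itertools.product
print("L",multi(("ps.npy","p2.npy","p3.npy","p4.npy"),.04,.0125,[(a,b,c,c) for a,b,c in P(D,D,D)]))
print("M",multi(("ps.npy","p3.npy","p4.npy"),0,.0133,list(P(D,D,D))))
print("R",multi(("ps.npy","p3.npy","p4.npy"),-.04,.0157,list(P(D,D,D))))
E
```

```text
scene L 12.7; scene M 14.6; scene R 18.8; top L 5.5; top M 9.8; top R 10.7; 23.175
[0.37301273 0.10427416 0.2083596 ]
L [(1.35, (7, 8, 4, 4)), (1.21, (7, 5, 4, 4)), (1.21, (7, 8, 5, 5)), (1.2, (7, 8, 9, 9)), (1.18, (7, 8, 0, 0))]
M [(1.69, (5, 6, 7)), (1.67, (5, 0, 7)), (1.66, (8, 6, 7)), (1.56, (5, 9, 7)), (1.53, (4, 6, 7))]
R [(1.41, (9, 8, 8)), (1.25, (9, 8, 2)), (1.17, (9, 8, 4)), (1.16, (9, 8, 5)), (1.15, (9, 5, 8))]
```

Run:
```python
from diff import *
a=[np.load(f,allow_pickle=True).item() for f in("p3.npy","p4.npy")]
print({n:float(np.abs(a[0][n]["mean"]-a[1][n]["mean"])[180:205,262:275].mean().round(1)) for n in a[0]})
for f in("ps.npy","p3.npy"):
  for h in (.0137,.0157):
    print(f,h); rep(*pairfit((f,"p4.npy"),-.04,h),n=5)
q=np.load("p4.npy",allow_pickle=True).item()
r=lambda m:cv2.resize(np.clip((m-50)*1.3,0,255).astype(np.uint8),None,fx=14,fy=14,interpolation=cv2.INTER_LANCZOS4)
cv2.imwrite("pics/p4.png",np.hstack([r(q["scene"]["mean"][166:206,230:278]) ]))
```

```text
{'scene': 3.5, 'top': 5.199999809265137}
ps.npy 0.0137
(np.float64(9.0), np.float64(8.0)) 1.46 [np.float64(0.74), np.float64(0.72)] (8, 5.5, 12)
(np.float64(9.67), np.float64(1.67)) 1.3 [np.float64(0.65), np.float64(0.65)] (9, 5, 10)
(np.float64(9.17), np.float64(2.17)) 1.27 [np.float64(0.6), np.float64(0.68)] (9, 5, 10)
(np.float64(9.17), np.float64(4.17)) 1.26 [np.float64(0.68), np.float64(0.58)] (9, 5, 10)
(np.float64(4.83), np.float64(7.83)) 1.18 [np.float64(0.47), np.float64(0.7)] (10, 6, 16)
ps.npy 0.0157
(np.float64(9.0), np.float64(8.0)) 1.44 [np.float64(0.72), np.float64(0.72)] (9, 5, 10)
(np.float64(9.0), np.float64(2.0)) 1.29 [np.float64(0.63), np.float64(0.67)] (8, 5.5, 12)
(np.float64(4.83), np.float64(7.83)) 1.21 [np.float64(0.53), np.float64(0.68)] (10, 6, 16)
(np.float64(9.67), np.float64(1.67)) 1.21 [np.float64(0.53), np.float64(0.67)] (9, 5, 10)
(np.float64(9.0), np.float64(4.0)) 1.2 [np.float64(0.66), np.float64(0.53)] (9, 5, 10)
p3.npy 0.0137
(np.float64(9.17), np.float64(2.17)) 1.05 [np.float64(0.6), np.float64(0.45)] (9, 5, 10)
(np.float64(8.17), np.float64(2.17)) 1.01 [np.float64(0.51), np.float64(0.5)] (9, 5, 10)
(np.float64(5.33), np.float64(1.33)) 0.98 [np.float64(0.58), np.float64(0.39)] (9, 5, 10)
(np.float64(4.0), np.float64(2.0)) 0.97 [np.float64(0.43), np.float64(0.55)] (9, 5, 10)
(np.float64(5.33), np.float64(2.33)) 0.95 [np.float64(0.44), np.float64(0.51)] (9, 5, 10)
p3.npy 0.0157
(np.float64(9.17), np.float64(2.17)) 1.08 [np.float64(0.62), np.float64(0.46)] (9, 5, 10)
(np.float64(5.17), np.float64(2.17)) 0.96 [np.float64(0.49), np.float64(0.47)] (9, 6, 12)
(np.float64(8.0), np.float64(2.0)) 0.96 [np.float64(0.47), np.float64(0.49)] (8, 5.5, 12)
(np.float64(5.17), np.float64(7.17)) 0.9 [np.float64(0.59), np.float64(0.31)] (11, 7.5, 14)
(np.float64(5.33), np.float64(1.33)) 0.89 [np.float64(0.56), np.float64(0.34)] (9, 5, 10)
```

View pics/p4.png

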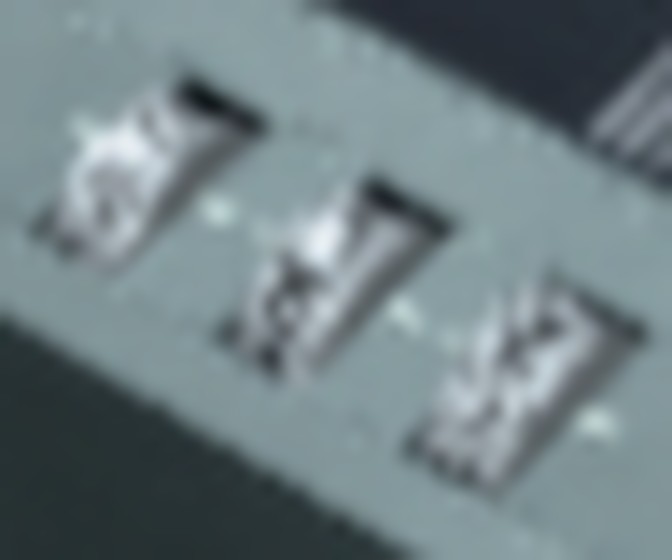

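>>> move_arm(
  targets=[
    [[-45, -40, 0], [0, 0, 0], 1],
    [[-90, -80, 0], [0, 0, 0], 1],
    [[-135, -120, 0], [0, 0, 0], 1],
    [[-180, -160, 0], [0, 0, 0], 1],
    [[-220, -195, 0], [0, 0, 0], 1],
  ],
)

```text
clock: 23.8
tcp_pos: [0.5911, -0.0976, 0.207]
orientation: [-0.0, 0.009, 1.0, 0.0]
wrist_force: [0.7, 1.0, 0.5]
finger_gap: -0.0001
grip_force: 0.0
```

>>> move_arm(
  targets=[
    [[-20, -11, 30], [0, 0, 0], 1],
    [[-20, -11, 70], [0, 0, 0], 1],
    [[-20, -11, 97], [0, 0, 0], 1],
    [[-20, -11, 100], [0, 0, 0], 1],
    [[-20, -11, 100], [0, 0, 0], 1],
  ],
)

```text
clock: 24.42
tcp_pos: [0.6095, -0.1062, 0.1085]
orientation: [-0.0, 0.008, 1.0, 0.0]
wrist_force: [-0.3, 0.3, 1.0]
finger_gap: -0.0
grip_force: 0.0
```

>>> move_arm(
  targets=[
    [[0, 3, 0], [0, 0, 0], 1],
    [[0, 6, 0], [0, 0, 0], 1],
    [[0, 9, 0], [0, 0, 0], 1],
    [[0, 11, 0], [0, 0, 0], 1],
    [[0, 12, 0], [0, 0, 0], 1],
  ],
)

```text
clock: 25.05
tcp_pos: [0.6096, -0.0933, 0.1089]
orientation: [0.0, 0.008, 1.0, -0.0]
wrist_force: [-0.3, -2.0, 0.7]
finger_gap: -0.0004
grip_force: 1.0
```

>>> move_arm(
  targets=[
    [[0, 2, 0], [0, 0, 0], 1],
    [[0, 4, 0], [0, 0, 0], 1],
  ],
)

```text
clock: 25.3
tcp_pos: [0.6096, -0.0891, 0.1085]
orientation: [0.0, 0.008, 1.0, -0.0]
wrist_force: [1.2, -1.6, 1.1]
finger_gap: -0.0002
grip_force: 1.0
```

>>> move_arm(
  targets=[
    [[0, 2, 0], [0, 0, 0], 1],
    [[0, 3, 0], [0, 0, 0], 1],
  ],
)

```text
clock: 25.55
tcp_pos: [0.6096, -0.086, 0.1084]
orientation: [0.0, 0.008, 1.0, 0.0]
wrist_force: [1.0, -2.5, 1.2]
finger_gap: -0.0001
grip_force: 1.0
```

>>> move_arm(
  targets=[
    [[0, 2, 0], [0, 0, 0], 1],
    [[0, 3, 0], [0, 0, 0], 1],
  ],
)

```text
clock: 25.8
tcp_pos: [0.6095, -0.0829, 0.1084]
orientation: [0.0, 0.008, 1.0, 0.0]
wrist_force: [0.4, -1.7, 1.4]
finger_gap: 0.0001
grip_force: 1.0
```

>>> move_arm(
  targets=[
    [[0, 8, 0], [0, 0, 0], 1],
    [[0, 16, 0], [0, 0, 0], 1],
    [[0, 24, 0], [0, 0, 0], 1],
    [[0, 32, 0], [0, 0, 0], 1],
    [[0, 40, 0], [0, 0, 0], 1],
  ],
)

```text
clock: 26.42
tcp_pos: [0.6101, -0.0424, 0.1084]
orientation: [0.0, 0.007, 1.0, 0.0]
wrist_force: [2.5, -2.4, 1.4]
finger_gap: 0.0001
grip_force: 1.1
```

>>> move_arm(
  targets=[
    [[0, 8, 0], [0, 0, 0], 1],
    [[0, 16, 0], [0, 0, 0], 1],
    [[0, 23, 0], [0, 0, 0], 1],
    [[0, 28, 0], [0, 0, 0], 1],
    [[0, 31, 0], [0, 0, 0], 1],
  ],
)

```text
clock: 27.05
tcp_pos: [0.6105, -0.0117, 0.1083]
orientation: [-0.0, 0.007, 1.0, 0.0]
wrist_force: [1.3, -1.6, 0.8]
finger_gap: 0.0003
grip_force: 1.0
```

>>> move_arm(
  targets=[
    [[0, 2, 0], [0, 0, 0], 1],
    [[0, 4, 0], [0, 0, 0], 1],
  ],
)

```text
clock: 27.3
tcp_pos: [0.6105, -0.0081, 0.1083]
orientation: [-0.0, 0.008, 1.0, 0.0]
wrist_force: [1.1, -2.2, 1.4]
finger_gap: -0.0001
grip_force: 1.0
```

>>> move_arm(
  targets=[
    [[0, 1.5, 0], [0, 0, 0], 1],
    [[0, 3, 0], [0, 0, 0], 1],
  ],
)

```text
clock: 27.55
tcp_pos: [0.6106, -0.0051, 0.1084]
orientation: [-0.0, 0.008, 1.0, 0.0]
wrist_force: [0.9, -2.1, 1.1]
finger_gap: 0.0002
grip_force: 1.0
```

>>> move_arm(
  targets=[
    [[0, 1, 0], [0, 0, 0], 1],
    [[0, 2, 0], [0, 0, 0], 1],
  ],
)

```text
clock: 27.8
tcp_pos: [0.6107, -0.0045, 0.1084]
orientation: [-0.0, 0.008, 1.0, -0.001]
wrist_force: [0.7, -8.9, 0.6]
finger_gap: 0.0003
grip_force: 4.3
```

>>> move_arm(
  targets=[
    [[0, 1, 0], [0, 0, 0], 1],
    [[0, 2, 0], [0, 0, 0], 1],
  ],
)

```text
clock: 28.05
tcp_pos: [0.6106, -0.0043, 0.1085]
orientation: [-0.0, 0.009, 1.0, -0.003]
wrist_force: [0.9, -14.2, 0.5]
finger_gap: -0.0003
grip_force: 7.0
```

The lid is at its stop, at y = -0.0044 as predicted. I'll back away from the knob, lift clear and check.

>>> move_arm(
  targets=[
    [[0, -6, 0], [0, 0, 0], 1],
    [[0, -15, 0], [0, 0, 0], 1],
    [[0, -15, -50], [0, 0, 0], 1],
    [[0, -30, -100], [0, 0, 0], 1],
    [[60, -30, -110], [0, 0, 0], 1],
  ],
)

```text
clock: 28.68
tcp_pos: [0.5561, -0.0319, 0.2224]
orientation: [0.005, 0.008, 1.0, -0.001]
wrist_force: [-0.7, 0.8, -0.2]
finger_gap: -0.0
grip_force: 0.0
```

>>> move_arm(
  targets=[
    [[55, 30, 0], [0, 0, 0], 1],
    [[105, 65, 0], [0, 0, 0], 1],
    [[150, 105, 0], [0, 0, 0], 1],
    [[180, 150, 0], [0, 0, 0], 1],
    [[180, 150, 0], [0, 0, 0], 1],
  ],
)

```text
clock: 29.3
tcp_pos: [0.3697, 0.1249, 0.2186]
orientation: [-0.0, 0.005, 1.0, 0.001]
wrist_force: [0.5, -0.1, -0.1]
finger_gap: -0.0003
grip_force: 0.0
```

Run:
```python
from h import *
ps=[env.read_camera(n) for n in("scene","top")]
for p in ps: print([np.round(r["centre"],3) for r in env.landmark_of("lid_knob",p)[:1]],[np.round(env.landmark_of(t,p)[0]["centre"],3) for t in("torch","tape_black") if env.landmark_of(t,p)])
r=lambda m:cv2.resize(m[:,:,::-1],None,fx=4,fy=4,interpolation=cv2.INTER_CUBIC)
cv2.imwrite("pics/end.png",np.hstack([r(ps[0]["pixels"][120:240,200:300]),r(ps[1]["pixels"][120:240,210:310])]))
print(env.get_state()["tcp_pos"],env.get_state()["clock"])
```

```text
[array([0.614, 0.019, 0.113])] [array([ 0.558, -0.236,  0.   ]), array([ 0.417,  0.138, -0.004])]
[array([0.614, 0.02 , 0.111])] [array([ 0.562, -0.231,  0.003]), array([0.412, 0.143, 0.002])]
[0.3727494  0.12215491 0.21829151] 29.9
```

View pics/end.png

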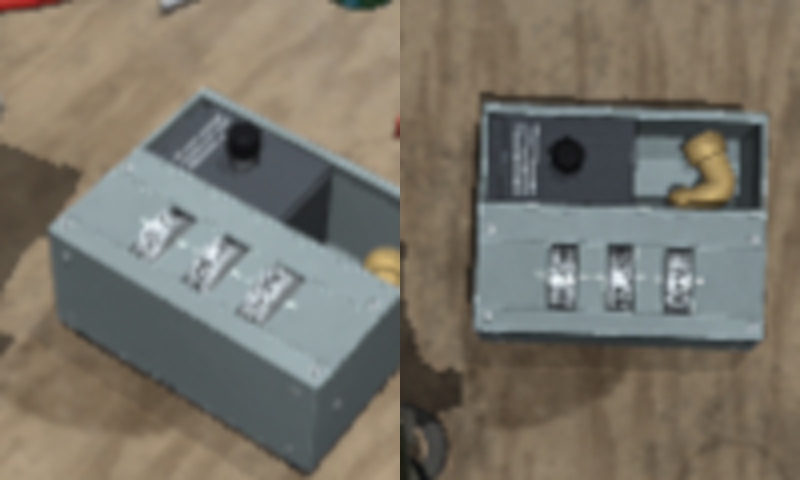

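The lid is fully open, with the knob at (568,155) in the right half and the store uncovered. The other things are where they were, and the arm is clear.

```bash
python3 -c "
from workcell import env
print(env.hand_in())"
```

```text
the job is handed in; nothing more can be done
None
```

The strongbox is open: its wheels are set to 4-7-2, the lid is against its left stop and let go, and the job is handed in at about 30 s. The highest force I read was about 23 N, and the torch and roll of tape measured unmoved; I didn't re-measure the tape measure, but the arm never went near it.

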